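# Load the casting tray, slide it into the curing hood and start the cycle

### The job

Put every white resin casting that lies on the bench into the flat metal tray, each resting flat on the tray's floor and not on another casting, then slide the loaded tray along the bench into the open front of the curing hood until it is fully home against the back stop. With the tray home, start the cycle by pressing the keys on top of the hood fully down one at a time and letting each come back up: first the square key, then the long bar key, then the round key. Leave the mug, tape roll and screwdriver alone, and press no key while the tray is out of the hood.

Things in the scene. Friction and masses are not known exactly. Their poses are not given: they have to be found in the camera images.
- hood: White box-shaped curing hood fixed on the bench, 227 deep (its x) by 280 wide (y) by 140 high, standing on its walls: the chamber's floor is the bench. Origin at bench level; x points from the open front into the hood, z up. Front face at x = -112 mm, back stop at x = +100 mm.
- hood_mouth (a point): Middle of the open front, at bench level. The opening is 216 wide and 112 high. Inside, 12 mm wide lips run along both side walls, undersides 18 mm above the bench: the tray's rim passes under them, castings between them. Two flared wings 22 mm high widen the entry to about 250 mm and reach 44 mm out from the face.
- hood_stop (a point): Middle of the back stop, at bench level, 212 mm behind the mouth: the tray's far edge touches it when fully home. The tray's side play in the hood is 4 mm either way. Axes as the hood's.
- tray: Loose flat dark steel tray, 0.45 kg: pan 208 long (x) by 208 wide (y), floor 3 thick, rim 10 high and 4 thick, inside 200 by 200. Origin at the centre of the pan's underside, z up. The +x end goes into the hood. Fully home, its origin is at hood x = -4 mm, y = 0 with the axes parallel.
- tray_lug (a point): Top centre of the tray's black upright grip lug on a low stem at the tray's -x end: 28 long (x), 22 wide (y), from 2 to 45 mm above the bench, at tray x = -170 mm, y = 0. Take it by its 22 mm width and drag the tray on the bench. With the tray home it stands 62 mm outside the hood's face.
- key_square (a joint): Travel of the square key (24 by 24) in the middle of the row on the hood's top: 0 up, 0.006 m fully down; springs back, about 5 N at the bottom. Counts as pressed beyond 0.004 with the others up.
- key_bar (a joint): Travel of the long bar key (50 along hood x by 20) at the hood's +y end of the row: as the square key.
- key_round (a joint): Travel of the round key (28 across) at the hood's -y end of the row: as the square key.
- key_square_top (a point): Centre of the square key's top face, 155 mm above the bench when up. The key tops stand 14 mm above the hood's top, 62 mm apart in the row, at hood x = -78 mm. Axes as the hood's.
- key_bar_top (a point): Centre of the bar key's top face.
- key_round_top (a point): Centre of the round key's top face.
- cast_plain: White resin casting, a plain block with a shallow grey panel on top; 72 long (x) by 36 wide (y) by 42 high (z), about 0.1 kg, upright at the start; origin at its centre. May be absent. It may rest in the tray on any face.
- cast_step: White resin casting, a block whose top 20 mm is only a 34 mm long middle tower, as wide as the base; 72 long (x) by 36 wide (y) by 42 high (z), about 0.1 kg, upright at the start; origin at its centre. May be absent. It may rest in the tray on any face.
- cast_oval: White resin casting, a block with half-round ends (radius 18); 72 long (x) by 36 wide (y) by 42 high (z), about 0.1 kg, upright at the start; origin at its centre. May be absent. It may rest in the tray on any face.
- cast_ridge: White resin casting, a block whose top 12 mm is only an 18 mm wide ridge along its length; 72 long (x) by 36 wide (y) by 42 high (z), about 0.1 kg, upright at the start; origin at its centre. May be absent. It may rest in the tray on any face.
- cast_neck: White resin casting, a block whose middle 44 mm is 36 wide and whose ends are 22 wide; 72 long (x) by 36 wide (y) by 42 high (z), about 0.1 kg, upright at the start; origin at its centre. May be absent. It may rest in the tray on any face.
- mug: White mug, 76 across, 90 high; leave alone.
- tape: Roll of tape lying flat, 100 across, 25 high; leave alone.
- screwdriver: Screwdriver, 200 long; leave alone.
Things that resemble listed ones, but are neither listed nor needed, are in the scene too. What is shaped like the cast_plain but turquoise is not meant.

How it is judged:
By the outcome, as a careful person would: the job done as asked, in the order asked, and still so for the second after the job is handed in, with the robot touching nothing.
Of cast_plain, cast_step, cast_oval, cast_ridge, cast_neck only 3 to 5 are there at a start; the rules pass over those that are not, and their reading is None.
At some moment in a run one of cast_plain, cast_step, cast_oval, cast_ridge, cast_neck may be knocked a few centimetres aside while the robot is not near it.
Once in a run the grip may slacken for a moment while it holds something.
It also fails if it takes over 210 s, if anything falls off the work surface, if the arm or the gripper's body presses on something with over 40 N, if the wrist force passes 120 N, or if a joint passes its speed limit or range.

### The arm

A 6-joint arm with a two-finger parallel gripper is mounted at the origin on the work surface. World frame = base frame: x ahead of the robot, y to its left, z up, the work surface at z = 0. Lengths are in m, angles in rad, forces in N, time in s.
With the tool pointing down it reaches from about 0.425 to 1.125 m from the base axis. Payload 14.9 kg.
Tool frame: the origin (TCP) lies midway between the tips of the shut fingers; the grasp point (between the pads) lies 19 mm behind it; y points along the fingers, z is the direction in which the jaws open and shut, and the axes are right-handed (so a half turn about y gives the same grasp; the last joint's range is limited). The gripper opens to 91 mm and grips with 3 to 60 N. Pads are 32 mm wide; open, the fingers measure 118 mm over their backs; the gripper's body (76 mm by 178 mm) begins 60 mm behind the grasp point.
Start: joints at [1.295, 0.379, 1.734, -0, 1.028, -0.033], TCP at [0.168, 0.679, 0.214] pointing down, gripper open.
Joint ranges: [-2.77, 2.77], [-0.74, 2.19], [0, 2.66], [-1.06, 4.2], [0.31, 2.87], [-3.08, 3.08]. Speed limits (rad/s): [1.89, 1.89, 2.39, 3.14, 3.14, 3.14].

### API

Orientations are given as a unit quaternion [x, y, z, w].
In Python, from rig import monitor, snapshot, ticket, models gives the robot as it stands.
- The arm moves only by the tool arm_command, never from a script. Its argument "series" is a list that holds one entry, the list of rows, each a list of 4 numbers: the shift along the world's x, y, z in m, then the turn about the world's z in degrees. In form: [[[x, y, z, yaw], ...]]. A call has 1 to 12 rows; each row is the pose to reach, as a shift and turn from the pose measured when the call began; what a row does not reach only later rows make up. A row lasts 1/8 s, in which the tool goes at most 62.5 mm and 10.7 degrees, less where a joint would pass 70% of its speed; a pose out of reach is approached as far as the arm can. A call with a gripper value outside its range is refused whole. "grip" is the finger opening in m, from 0 to 0.0912, set as the call begins (left out, the last holds). The fingers move at their own pace and stop on an object; "newtons" is the grip in N (left out, the last holds). Time passes only in rows, so rows that repeat a pose let the fingers close. It gives the time, the measured TCP pose, the force and the opening at its end, in the units of the state.
- monitor.get_state(): the state, without advancing time (a new reading comes with each control period).
- snapshot(name): name is "scene" or "side" or "wrist"; returns a dict with "pixels" (400x640x3 uint8, red, green, blue), "range_z" (400x640 float32, m along the optical axis (not along the pixel's ray), 0 where there is no reading), "intrinsics" (3x3 intrinsics, pixels), "xyz" and "attitude" of the camera in the world. Camera axes: x right, y down, z forward; pixel columns grow to the right and rows downward; lengths in m; the calibration is good to about 2 mm. The wrist camera is an equidistant fisheye: a pixel r from the principal point sees the ray r / f radians off the axis. A picture is of the moment at which its call begins.
- ticket.job_done(): hands the job in, once; it reports no verdict.
Trained networks look in the newest picture that a camera, given by its name, has taken for a name from the list of things; names that differ only in an ending like _2 or _b are one class to them, and where a whole thing is asked for, a point or a joint stands for the part that bears it (a point fixed in the world has none). Each returns a list of dicts, best first, with "score" (0 to 1); they miss things now and then, are a little off and sometimes report something else, mostly with a low value. They report only what shows in the picture. A call takes as long as a camera call. They do not tell look-alikes from the thing itself.
- models.recognise(camera, name): "at" ([x, y, z] in m, in world coordinates, good to about 4 mm: the middle of the surface that is visible of it).
- models.mark_of(camera, name): "at" ([x, y, z] in m, in world coordinates, good to about 4 mm: a listed point, or the origin of a listed thing).
The state is a dict: "clock": time; "joints": joint angles; "joint_vel": joint speeds; "joint_efforts": joint torques, N m; "ee_pos": TCP position; "tool_rot": TCP orientation; "wrist_force": force on the tool from outside, world axes, zero at the start; "torque": the same for the moment, N m; "width": opening from 0.0 (shut) to 1.0 (fully open).
Only numpy, scipy, OpenCV 4.12 (cv2) and the standard library are available. Lean on these libraries where they do the work, as an engineer would, in place of code of your own. Each camera call takes 0.05 s, during which the arm holds its last target.

## Working session

There is one attempt and no reset: what is moved stays moved. The work goes in short steps, Python scripts to look and compute and a tool call to move; the robot and the scene stay as the last step left them, time stands still between calls to the robot, and variables do not carry over. Pictures are saved under pics/ and viewed, and the job is handed in when it is done.

Besides the shell and the picture viewer there is one more tool, called in YAML: its name, and indented under it one key for each argument. arm_command: Moves the arm, as the interface text tells. Its arguments: {"type":"object","properties":{"series":{"type":"array"},"grip":{"type":"number"},"newtons":{"type":"number"}},"required":["series"]}

```bash
ls; mkdir -p pics
python3 - <<'E'
from rig import monitor, snapshot, ticket, models
import cv2,numpy as np
print(monitor.get_state())
for n in ["scene","side","wrist"]:
    s=snapshot(n); cv2.imwrite(f"pics/{n}0.png",s["pixels"][:,:,::-1]); print(n,s["xyz"],s["attitude"],s["intrinsics"])
    for k in ["hood_mouth","hood_stop","tray","tray_lug","key_square_top","key_bar_top","key_round_top","cast_plain","cast_step","cast_oval","cast_ridge","cast_neck","mug","tape","screwdriver"]:
        r=models.mark_of(n,k)
        print(n,k,[(np.round(d["at"],3).tolist(),round(d["score"],2)) for d in r[:4]])
E
```

```text
pics
{'clock': 0.0, 'joints': array([ 1.29474213e+00,  3.79418933e-01,  1.73476874e+00,  5.21242261e-06,
        1.02848844e+00, -3.32653731e-02]), 'joint_vel': array([-1.53602346e-05, -4.23679060e-04,  1.56284808e-03, -9.61210120e-04,
       -7.07001151e-04,  4.64516169e-04]), 'joint_efforts': array([-3.86385829e-03, -7.63676262e+01, -4.34400845e+01,  6.50080643e-02,
        4.21079854e-02, -7.38986046e-05]), 'ee_pos': array([0.16816229, 0.67910063, 0.21328696]), 'tool_rot': array([ 0.70228103, -0.08568964,  0.0855685 , -0.70152454]), 'wrist_force': array([-0.69026442, -0.57271743,  0.27230144]), 'torque': array([-0.02482619, -0.00089525,  0.02871669]), 'width': 1.0052950616941196}
scene [ 1.28844336 -1.04843575  1.04608967] [ 0.85883012  0.23199121 -0.127455   -0.43857282] [[445.72461311   0.         315.28441179]
 [  0.         445.72461311 190.85755048]
 [  0.           0.           1.        ]]
scene hood_mouth []
scene hood_stop [([0.48, 0.344, 0.153], 0.59)]
scene tray [([0.526, 0.052, -0.002], 0.85), ([0.535, 0.338, 0.157], 0.44)]
scene tray_lug [([0.521, -0.114, 0.05], 0.77)
[... 1485 characters left out ...]
1, -0.061, -0.0], 0.54)]
wrist [0.09048809 0.69778226 0.38465444] [0.77946191 0.61019741 0.08731751 0.11168657] [[309.70691629   0.         323.3893488 ]
 [  0.         309.70691629 197.03910318]
 [  0.           0.           1.        ]]
wrist hood_mouth []
wrist hood_stop []
wrist tray []
wrist tray_lug [([0.519, -0.118, 0.047], 0.7), ([0.567, -0.269, 0.02], 0.23)]
wrist key_square_top []
wrist key_bar_top []
wrist key_round_top []
wrist cast_plain [([0.569, -0.267, 0.022], 0.78)]
wrist cast_step [([0.451, -0.366, 0.019], 0.57)]
wrist cast_oval [([0.55, -0.37, 0.021], 0.62)]
wrist cast_ridge []
wrist cast_neck []
wrist mug [([0.564, -0.267, 0.022], 0.38)]
wrist tape []
wrist screwdriver []
```

View pics/scene0.png

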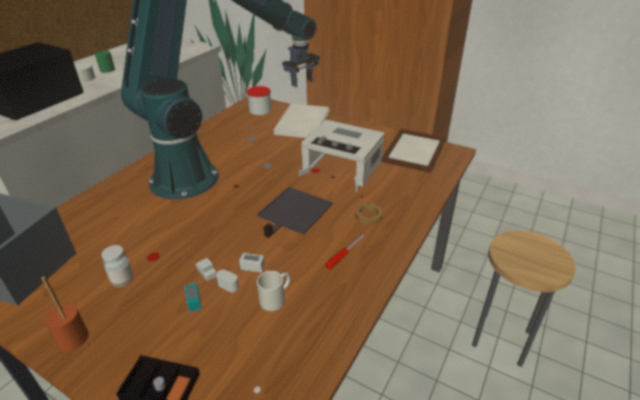

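View pics/side0.png

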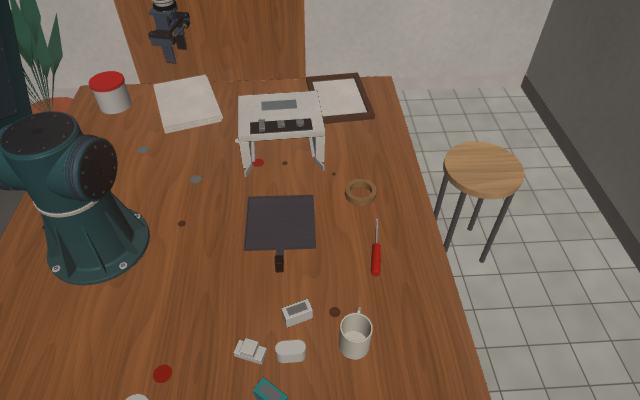

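View pics/wrist0.png

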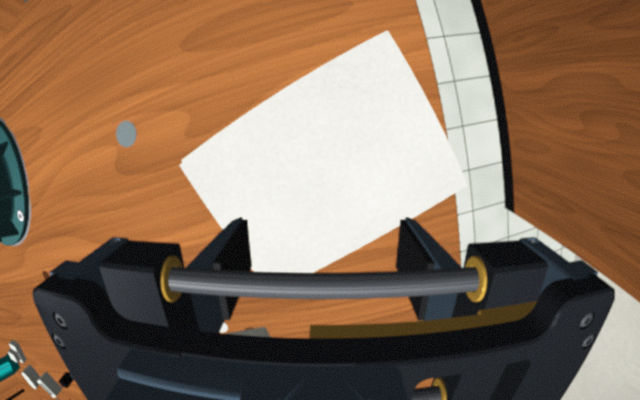

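Scene view: castings are step (206,268), oval (228,281) and plain (251,262). The turquoise look-alike is at (193,297), the mug at (271,290). Tray is at (295,209), lug at (268,230), hood at (343,150). Next I'll measure poses from depth.

```bash
cat > h.py <<'E'
from rig import monitor, snapshot, ticket, models
import cv2,numpy as np
from scipy.spatial.transform import Rotation as R
def cloud(s,fish=False):
    K=s["intrinsics"];z=s["range_z"];v,u=np.mgrid[0:400,0:640]
    a=(u-K[0,2])/K[0,0];b=(v-K[1,2])/K[1,1]
    if fish:
        r=np.hypot(a,b);t=np.tan(np.minimum(r,1.4))/np.maximum(r,1e-9);a=a*t;b=b*t
    P=np.stack([a*z,b*z,z],-1)
    W=P@R.from_quat(s["attitude"]).as_matrix().T+np.array(s["xyz"])
    W[z<=0]=np.nan
    return W
def rect(pts):
    (c,wh,an)=cv2.minAreaRect(pts.astype(np.float32)); 
    if wh[0]<wh[1]: an-=90
    return np.round(c,4),np.round(sorted(wh),4),round((an+90)%180-90,1)
E
python3 - <<'E'
from h import *
for n in ["side","scene"]:
    s=snapshot(n);W=cloud(s);im=s["pixels"]
    X,Y,Z=np.moveaxis(W,-1,0)
    ok=np.isfinite(Z)
    cv2.imwrite(f"pics/{n}_crop.png",cv2.resize(im[280:400,200:400] if n=="side" else im[230:330,160:320],None,fx=4,fy=4,interpolation=2)[:,:,::-1])
    tab=ok&(abs(Z)<.01)&(abs(X-.55)<.3)&(Y>-.5)&(Y<.2)
    print(n,"table z",np.median(Z[tab]))
    for k,c in dict(plain=(.569,-.27),step=(.45,-.366),oval=(.549,-.371),turq=(.5,-.478)).items():
        for lo in (.012,.034):
            m=ok&(np.hypot(X-c[0],Y-c[1])<.05)&(Z>lo)&(Z<.06)
            p=W[m][:,:2]
            if len(p)>5: print(n,k,lo,len(p),rect(p),"ztop",np.round(np.percentile(W[m][:,2],95),4))
    m=ok&(np.hypot(X-.521,Y+.117)<.03)&(Z>.038)&(Z<.06); print("lug",rect(W[m][:,:2]),W[m].mean(0),np.percentile(W[m][:,2],95))
    m=ok&(abs(X-.53)<.2)&(Y>.25)&(Y<.6)&(Z>.13)&(Z<.148); print("hoodtop",rect(W[m][:,:2]),np.median(W[m][:,2]))
    g=im.astype(int).sum(2); 
    m=ok&(abs(X-.526)<.13)&(abs(Y-.05)<.13)&(abs(Z)<.02)&(im[...,0].astype(int)<im[...,2]+15)&(g<300)
    l,lab,st,_=cv2.connectedComponentsWithStats(m.astype(np.uint8)); i=1+st[1:,4].argmax(); print("tray",rect(W[lab==i][:,:2]),(W[lab==i].mean(0)))
    m=ok&(Z>.146)&(abs(X-.53)<.2)&(Y>.25)&(Y<.6); l,lab,st,_=cv2.connectedComponentsWithStats(m.astype(np.uint8))
    for i in range(1,l):
        if st[i,4]>8: print("key",rect(W[lab==i][:,:2]),W[lab==i].mean(0).round(4),st[i,4])
    # all above-table blobs
    m=ok&(Z>.012)&(Z<.1)&(X>.3)&(X<1.05)&(Y>-.75)&(Y<.75); l,lab,st,_=cv2.connectedComponentsWithStats(m.astype(np.uint8))
    for i in range(1,l):
        if st[i,4]>25: print("blob",np.nanmean(W[lab==i],0).round(3),st[i].tolist(),np.median(im[lab==i],0))
E
```

```text
side table z 9.488529362777776e-06
side plain 0.012 535 (array([ 0.5669, -0.2702]), array([0.0383, 0.0723]), 19.0) ztop 0.0445
side plain 0.034 401 (array([ 0.567, -0.27 ]), array([0.038 , 0.0723]), 19.4) ztop 0.0447
side step 0.012 524 (array([ 0.4516, -0.362 ]), array([0.0381, 0.0723]), -19.7) ztop 0.0438
side step 0.034 229 (array([ 0.4514, -0.3617]), array([0.0353, 0.0363]), 70.1) ztop 0.0445
side oval 0.012 563 (array([ 0.5486, -0.3707]), array([0.039, 0.071]), 0.1) ztop 0.0445
side oval 0.034 433 (array([ 0.5485, -0.3705]), array([0.0389, 0.0711]), 1.4) ztop 0.0447
side turq 0.012 476 (array([ 0.5018, -0.4737]), array([0.0369, 0.0727]), -40.6) ztop 0.0446
side turq 0.034 448 (array([ 0.5018, -0.4737]), array([0.0369, 0.0727]), -40.6) ztop 0.0446
lug (array([ 0.5226, -0.1166]), array([0.0194, 0.031 ]), 89.6) [ 0.52271515 -0.11831054  0.04440259] 0.0478777611910047
hoodtop (array([0.5333, 0.4225]), array([0.2388, 0.2789]), 3.1) 0.14030125156669704
tray (array([0.5244, 0.0419]), array([0.2061, 0.2383]), 89.0) [0.52413273 0.0493465  0.00364995]
key (array([0.4744, 0.3407]), array([
[... 2359 characters left out ...]
[99. 88. 76.]
blob [0.426 0.333 0.047] [299, 149, 27, 25, 323] [130. 128. 120.]
blob [0.787 0.151 0.023] [355, 203, 28, 20, 305] [124.  93.  53.]
blob [ 0.528 -0.12   0.034] [264, 223, 11, 13, 102] [47.5 35.  27. ]
blob [ 0.8   -0.099  0.022] [325, 234, 39, 35, 238] [148.   34.5  17.5]
blob [ 0.575 -0.275  0.036] [240, 253, 25, 17, 340] [154.  152.  141.5]
blob [ 0.517 -0.372  0.034] [196, 258, 43, 32, 566] [162. 161. 150.]
blob [ 0.71  -0.352  0.057] [257, 270, 33, 38, 936] [158.  155.  138.5]
blob [ 0.513 -0.479  0.038] [185, 282, 16, 28, 325] [ 61. 107. 101.]
blob [ 0.338 -0.729  0.058] [66, 310, 22, 34, 396] [80. 43. 23.]
blob [ 0.631 -0.699  0.022] [127, 355, 73, 45, 1255] [32. 24. 20.]
```

```bash
cat >> h.py <<'E'
def jaw():
    s=monitor.get_state();m=R.from_quat(s["tool_rot"]).as_matrix();z=m[:,2];return np.degrees(np.arctan2(z[1],z[0])),m,s
def to(x,y,z,a=None):
    j,m,s=jaw();d=np.array([x,y,z])-s["ee_pos"]
    t=0 if a is None else (a-j+90)%180-90
    print("t",round(s["clock"],2),"tcp",s["ee_pos"].round(4),"jaw",round(j,1),"F",s["wrist_force"].round(1),"w",round(s["width"]*91.2,1),"j6",s["joints"][5].round(2),"| shift",d.round(4),"turn",round(t,1))
E
python3 - <<'E'
from h import *
print(jaw()[1].round(3)); to(.568,-.27,.26,109)
E
```

```text
[[ 0.971 -0.     0.24 ]
 [-0.24  -0.     0.971]
 [-0.    -1.    -0.   ]]
t 2.5 tcp [0.1683 0.6795 0.2139] jaw 76.1 F [ 0.4  0.2 -1.1] w 91.2 j6 -0.03 | shift [ 0.3997 -0.9495  0.0461] turn 32.9
```

View pics/side_crop.png

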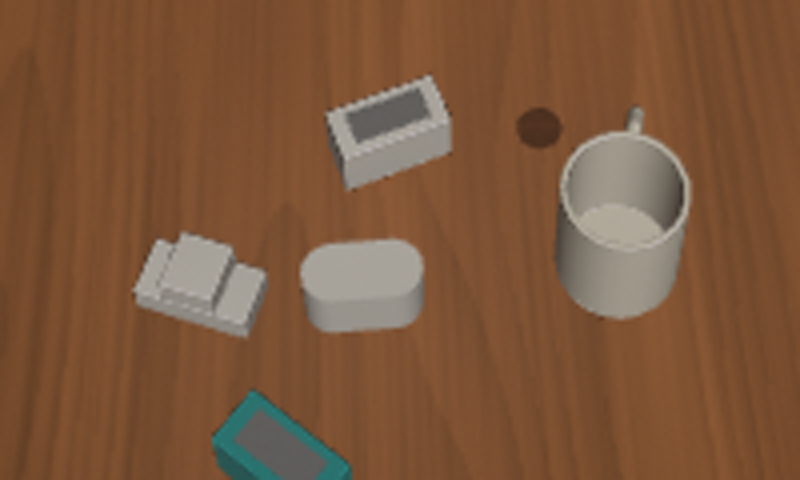

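View pics/scene_crop.png

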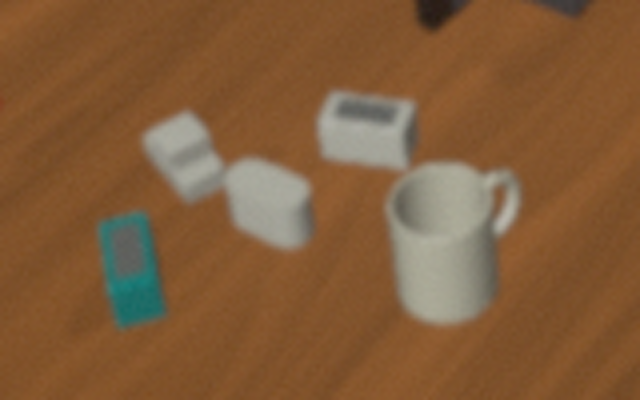

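Candidates in the side picture, by pixel:
- **Castings wanted:** plain (297,313), step (250,351), oval (290,351).
- **Look-alikes to reject:** turquoise block (270,390), white mug (355,336), white book (187,103), jar (137,398).

The crop agrees with the descriptions. On the way over I'll look behind the hood for hidden castings.

arm_command:
  series:
    - [[0.06,-0.03,0.04,5],[0.11,-0.06,0.09,10],[0.165,-0.09,0.09,15],[0.22,-0.12,0.09,20],[0.275,-0.15,0.09,25],[0.33,-0.18,0.09,33],[0.33,-0.18,0.09,33]]
  grip: 0.07
  newtons: 30

```text
clock: 3.38
ee_pos: [0.5008, 0.4977, 0.3039]
tool_rot: [0.697, 0.117, -0.117, -0.697]
wrist_force: [-0.5, 1.2, -0.1]
width: 0.762
```

Run:
```python
from h import *
to(.5685,-.27,.15,109)
s=snapshot("wrist"); cv2.imwrite("pics/wrist1.png",s["pixels"][:,:,::-1])
for k in ["key_square_top","key_bar_top","key_round_top","cast_plain","cast_ridge","cast_neck"]:
    r=models.mark_of("wrist",k)
    print(k,[(np.round(d["at"],3).tolist(),round(d["score"],2)) for d in r[:4]])
```

```text
t 3.38 tcp [0.5008 0.4977 0.3039] jaw 109.0 F [-0.5  1.2 -0.1] w 69.5 j6 -1.15 | shift [ 0.0677 -0.7677 -0.1539] turn -0.0
key_square_top [([0.533, 0.34, 0.156], 0.86)]
key_bar_top [([0.472, 0.341, 0.158], 0.86)]
key_round_top [([0.602, 0.348, 0.155], 0.56)]
cast_plain [([0.473, 0.34, 0.153], 0.22)]
cast_ridge []
cast_neck []
```

View pics/wrist1.png

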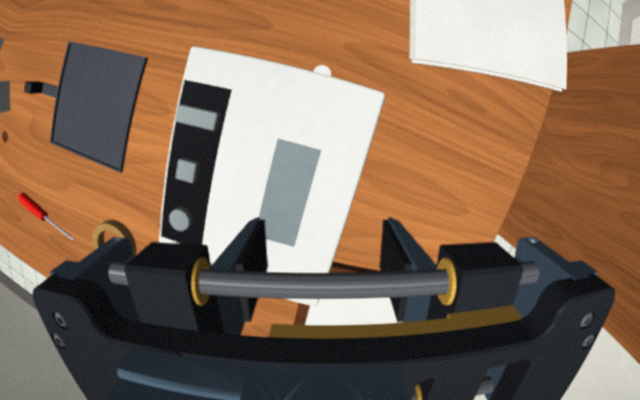

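Only a small white round spot shows behind the hood, at (322,70); there is no casting there. The keys (197,117), (186,170) and (180,219) agree with the earlier measurements. Going to the plain casting.

arm_command:
  series:
    - [[0.006,-0.06,0,0],[0.012,-0.12,0,0],[0.018,-0.18,0,0],[0.024,-0.24,0,0],[0.03,-0.3,0,0],[0.036,-0.36,0,0],[0.042,-0.42,-0.03,0],[0.048,-0.48,-0.06,0],[0.054,-0.54,-0.09,0],[0.06,-0.6,-0.11,0],[0.064,-0.66,-0.13,0],[0.067,-0.7,-0.15,0]]

```text
clock: 5.22
ee_pos: [0.5646, -0.2008, 0.1539]
tool_rot: [0.697, 0.118, -0.117, -0.697]
wrist_force: [1.2, 0.6, -0.5]
width: 0.768
```

```bash
cat > loc.py <<'E'
from h import *
import sys
def loc(cam,c,r=.06,lo=.03,hi=.06):
    s=snapshot(cam);W=cloud(s,cam=="wrist");X,Y,Z=np.moveaxis(W,-1,0)
    m=np.isfinite(Z)&(np.hypot(X-c[0],Y-c[1])<r)&(Z>lo)&(Z<hi)
    if m.sum()>10: print(cam,m.sum(),rect(W[m][:,:2]),"z",np.round(np.median(W[m][:,2]),4))
    else: print(cam,"none")
    return s
E
python3 - <<'E'
from loc import *
s=loc("wrist",(.568,-.27)); cv2.imwrite("pics/wrist2.png",s["pixels"][:,:,::-1])
loc("side",(.568,-.27));loc("scene",(.568,-.27))
to(.5685,-.27,.012,109)
E
```

```text
wrist 2763 (array([ 0.5654, -0.2707]), array([0.0366, 0.0714]), 18.6) z 0.0419
side 429 (array([ 0.5669, -0.2704]), array([0.0382, 0.0723]), 18.3) z 0.0413
scene 241 (array([ 0.5711, -0.2699]), array([0.0412, 0.0729]), 19.6) z 0.0423
t 5.38 tcp [ 0.5636 -0.2006  0.1527] jaw 109.0 F [-0.3  0.4 -1. ] w 70.2 j6 -2.28 | shift [ 0.0049 -0.0694 -0.1407] turn -0.0
```

View pics/wrist2.png

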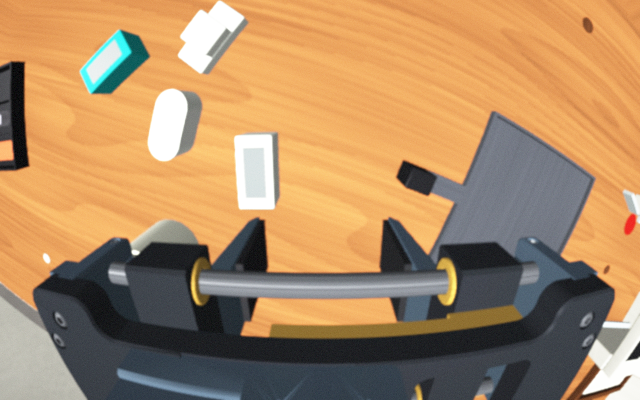

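The wrist view shows plain (255,171), oval (173,125), step (212,37) and turquoise (113,62). The measured size of 71×37 mm is right. Descending on the plain casting.

arm_command:
  series:
    - [[0.002,-0.05,0,0],[0.002,-0.069,-0.03,0],[0.002,-0.069,-0.08,0],[0.002,-0.069,-0.12,0],[0.002,-0.069,-0.14,0],[0.002,-0.069,-0.14,0]]

```text
clock: 6.12
ee_pos: [0.5656, -0.2684, 0.0124]
tool_rot: [-0.697, -0.116, 0.118, 0.698]
wrist_force: [-0.1, 0.3, 0.5]
width: 0.769
```

arm_command:
  series:
    - [[0,0,0,0],[0,0,0,0],[0,0,0,0],[0,0,0,0]]
  grip: 0.02
  newtons: 30

```text
clock: 6.62
ee_pos: [0.5659, -0.2687, 0.0131]
tool_rot: [-0.697, -0.116, 0.118, 0.698]
wrist_force: [-0.8, -0.9, 5.7]
width: 0.391
```

arm_command:
  series:
    - [[0,0,0.04,0],[0,0,0.09,0],[0,0,0.1,0]]

```text
clock: 7.0
ee_pos: [0.5674, -0.2695, 0.1163]
tool_rot: [0.698, 0.118, -0.117, -0.697]
wrist_force: [-0.7, -0.6, -1.7]
width: 0.394
```

Run:
```python
from loc import *
a=np.radians(90)
s=snapshot("wrist");cv2.imwrite("pics/wrist3.png",s["pixels"][:,:,::-1]);W=cloud(s,True);X,Y,Z=np.moveaxis(W,-1,0)
im=s["pixels"]
m=np.isfinite(Z)&(abs(Z)<.02)&(abs(X-.525)<.14)&(Y>-.08)&(Y<.2)&(im.astype(int).sum(2)<330)&(im[...,0].astype(int)<im[...,2]+20)
l,lab,st,_=cv2.connectedComponentsWithStats(m.astype(np.uint8)); i=1+st[1:,4].argmax(); print("tray",rect(W[lab==i][:,:2]),st[i])
loc("wrist",(.521,-.118),.04,.038,.06)
to(.524,0,.12,0)
```

```text
tray (array([0.5018, 0.0383]), array([0.1632, 0.2355]), 89.3) [ 495  137  138  137 9661]
wrist 610 (array([ 0.5209, -0.1182]), array([0.0219, 0.0287]), -89.9) z 0.0447
t 7.1 tcp [ 0.5663 -0.269   0.114 ] jaw 109.1 F [-0.3 -0.8 -2.3] w 36.3 j6 -2.38 | shift [-0.0423  0.269   0.006 ] turn 70.9
```

View pics/wrist3.png

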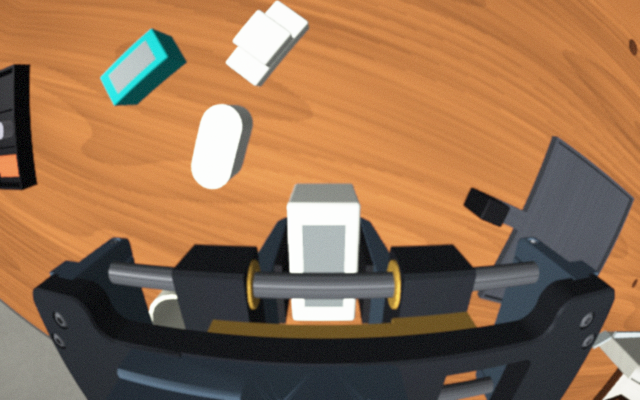

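Held (36 mm opening). The lug is at (0.521,−0.118) with no yaw error, so the tray origin is (0.521,0.052). Carrying the plain casting to (0.566,0.097) with jaws along y.

arm_command:
  series:
    - [[0,0.05,0.01,-5],[0,0.1,0.01,-10],[0,0.15,0.01,-15],[0,0.2,0.01,-19],[0,0.25,0.01,-19],[0,0.3,0,-19],[0,0.34,0,-19],[0,0.366,0,-19],[0,0.366,-0.04,-19],[0,0.366,-0.07,-19],[0,0.366,-0.07,-19]]

```text
clock: 8.48
ee_pos: [0.5637, 0.0968, 0.0408]
tool_rot: [0.707, -0.002, -0.003, -0.707]
wrist_force: [-0.3, 0.1, -1.6]
width: 0.392
```

Run:
```python
from loc import *
to(.566,.097,.0165,90)
```

```text
t 8.47 tcp [0.5637 0.0968 0.0408] jaw 90.1 F [-0.3  0.1 -1.6] w 35.7 j6 -1.44 | shift [ 0.0023  0.0002 -0.0243] turn -0.1
```

arm_command:
  series:
    - [[0.002,0,-0.012,0],[0.002,0,-0.02,0],[0.002,0,-0.025,0],[0.002,0,-0.025,0]]

```text
clock: 8.98
ee_pos: [0.566, 0.0967, 0.016]
tool_rot: [0.707, -0.002, -0.003, -0.707]
wrist_force: [0.2, 0.1, -1.7]
width: 0.393
```

arm_command:
  series:
    - [[0,0,0,0],[0,0,0,0],[0,0,0,0]]
  grip: 0.055

```text
clock: 9.35
ee_pos: [0.5661, 0.0968, 0.0161]
tool_rot: [0.707, -0.002, -0.003, -0.707]
wrist_force: [0.2, 0.1, 0.3]
width: 0.604
```

arm_command:
  series:
    - [[0,0,0.05,0],[-0.005,-0.04,0.09,0],[-0.015,-0.1,0.09,0],[-0.02,-0.15,0.09,0],[-0.02,-0.2,0.09,0],[-0.02,-0.25,0.09,0],[-0.02,-0.31,0.09,0],[-0.02,-0.37,0.09,0],[-0.02,-0.4,0.09,0],[-0.02,-0.4,0.09,0]]

```text
clock: 10.6
ee_pos: [0.5459, -0.3051, 0.1061]
tool_rot: [0.707, -0.002, -0.001, -0.707]
wrist_force: [-0.6, 0.4, 0.3]
width: 0.6
```

Run:
```python
from loc import *
s=loc("wrist",(.548,-.371)); cv2.imwrite("pics/wrist4.png",s["pixels"][:,:,::-1])
loc("wrist",(.45,-.362),.06,.012)
loc("side",(.566,.097)); loc("side",(.548,-.371))
to(.548,-.371,.012,90)
```

```text
wrist 2801 (array([ 0.547 , -0.3719]), array([0.0372, 0.0701]), -0.8) z 0.0418
wrist 3943 (array([ 0.4507, -0.3625]), array([0.037 , 0.0728]), -20.3) z 0.0347
side 21 (array([0.5979, 0.1046]), array([0.013 , 0.0304]), -66.0) z 0.0441
side 463 (array([ 0.5486, -0.3704]), array([0.0391, 0.0707]), -1.9) z 0.0414
t 10.8 tcp [ 0.546  -0.3021  0.106 ] jaw 90.1 F [-0.8  1.   0.3] w 55.4 j6 -2.11 | shift [ 0.002  -0.0689 -0.094 ] turn -0.1
```

View pics/wrist4.png

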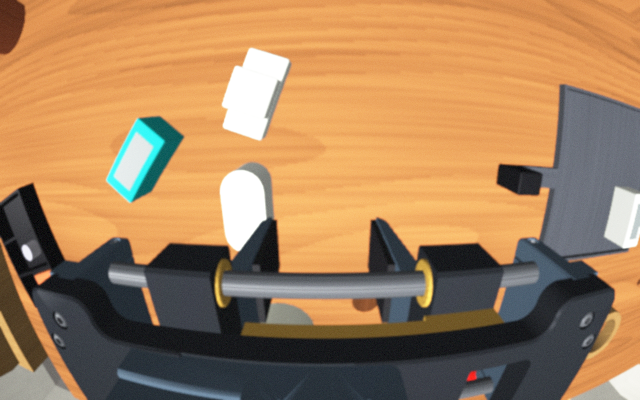

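The plain casting is in the tray (628,215) and the oval sits in front of the jaws (245,210). Grasping the oval.

arm_command:
  series:
    - [[0.001,-0.04,0,0],[0.001,-0.07,0,0],[0.001,-0.07,-0.03,0],[0.001,-0.07,-0.07,0],[0.001,-0.07,-0.093,0],[0.001,-0.07,-0.093,0]]

```text
clock: 11.55
ee_pos: [0.5464, -0.371, 0.0117]
tool_rot: [-0.707, 0.002, 0.004, 0.708]
wrist_force: [-0.6, 0.7, 0.3]
width: 0.605
```

arm_command:
  series:
    - [[0,0,0,0],[0,0,0,0],[0,0,0,0],[0,0,0,0]]
  grip: 0.02

```text
clock: 12.05
ee_pos: [0.5471, -0.3712, 0.0129]
tool_rot: [-0.707, 0.002, 0.003, 0.707]
wrist_force: [-0.8, 3.1, 8.0]
width: 0.395
```

arm_command:
  series:
    - [[0,0,0.04,0],[0,0.02,0.08,0],[-0.005,0.07,0.1,0],[-0.01,0.13,0.1,0],[-0.015,0.19,0.1,0],[-0.02,0.25,0.1,0],[-0.025,0.31,0.1,0],[-0.026,0.35,0.1,0],[-0.026,0.378,0.09,0],[-0.026,0.378,0.05,0],[-0.026,0.378,0.03,0],[-0.026,0.378,0.03,0]]

```text
clock: 13.55
ee_pos: [0.5202, 0.0068, 0.0422]
tool_rot: [-0.707, 0.002, 0.004, 0.707]
wrist_force: [-0.1, 0.9, -0.6]
width: 0.395
```

Run:
```python
from loc import *
to(.521,.007,.0165,90)
```

```text
t 13.55 tcp [0.5202 0.0068 0.0422] jaw 90.2 F [-0.1  0.9 -0.6] w 36.0 j6 -1.61 | shift [ 0.0008  0.0002 -0.0257] turn -0.2
```

arm_command:
  series:
    - [[0,0,-0.012,0],[0,0,-0.02,0],[0,0,-0.026,0],[0,0,-0.026,0]]

```text
clock: 14.05
ee_pos: [0.5203, 0.0068, 0.016]
tool_rot: [-0.707, 0.002, 0.004, 0.707]
wrist_force: [-0.2, 0.0, -1.0]
width: 0.393
```

arm_command:
  series:
    - [[0,0,0,0],[0,0,0,0],[0,0,0,0]]
  grip: 0.055

```text
clock: 14.42
ee_pos: [0.5204, 0.0068, 0.0161]
tool_rot: [-0.707, 0.002, 0.004, 0.707]
wrist_force: [-0.8, 0.3, 0.1]
width: 0.605
```

arm_command:
  series:
    - [[0,0,0.05,0],[-0.005,-0.04,0.09,-5],[-0.015,-0.1,0.09,-10],[-0.025,-0.15,0.09,-15],[-0.035,-0.2,0.09,-20],[-0.05,-0.25,0.09,-20],[-0.06,-0.29,0.09,-20],[-0.07,-0.3,0.09,-20],[-0.07,-0.3,0.09,-20]]

```text
clock: 15.55
ee_pos: [0.4497, -0.2931, 0.106]
tool_rot: [-0.695, 0.126, -0.119, 0.697]
wrist_force: [0.5, 0.0, 0.1]
width: 0.6
```

Run:
```python
from loc import *
s=loc("wrist",(.45,-.362),.06,.012); cv2.imwrite("pics/wrist5.png",s["pixels"][:,:,::-1])
s=loc("wrist",(.45,-.362),.06,.034)
to(.4505,-.362,.012,70)
s=snapshot("side");cv2.imwrite("pics/side5.png",s["pixels"][:,:,::-1])
```

```text
wrist 1962 (array([ 0.4411, -0.3589]), array([0.0368, 0.0525]), -20.5) z 0.0236
wrist 843 (array([ 0.4405, -0.3673]), array([0.0254, 0.0456]), -61.0) z 0.0417
t 15.65 tcp [ 0.4505 -0.2923  0.1061] jaw 70.2 F [-0.1  1.1  0.1] w 55.3 j6 -1.84 | shift [ 0.     -0.0697 -0.0941] turn -0.2
```

View pics/wrist5.png

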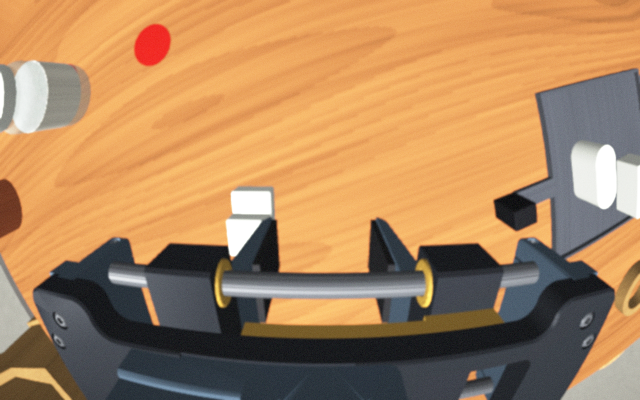

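View pics/side5.png

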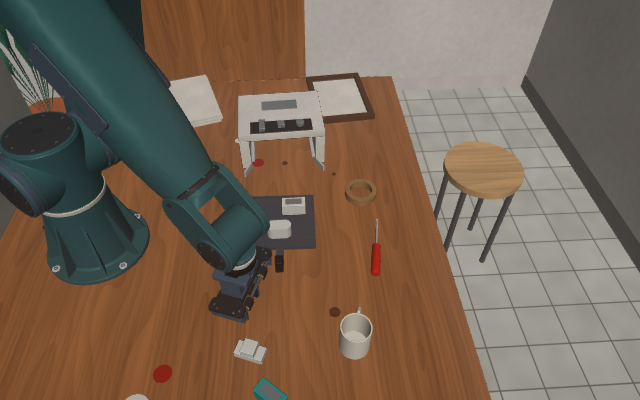

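Side view: plain (293,206) and oval (279,229) are in the tray, and the step casting is unmoved at (250,351). Grasping it.

arm_command:
  series:
    - [[0,-0.04,0,0],[0,-0.07,0,0],[0,-0.07,-0.03,0],[0,-0.07,-0.07,0],[0,-0.07,-0.093,0],[0,-0.07,-0.093,0]]

```text
clock: 16.45
ee_pos: [0.4503, -0.3606, 0.0118]
tool_rot: [-0.695, 0.125, -0.117, 0.698]
wrist_force: [0.8, 0.5, -0.1]
width: 0.606
```

arm_command:
  series:
    - [[0,0,0,0],[0,0,0,0],[0,0,0,0],[0,0,0,0]]
  grip: 0.02

```text
clock: 16.95
ee_pos: [0.4509, -0.3608, 0.0127]
tool_rot: [-0.695, 0.125, -0.117, 0.698]
wrist_force: [1.6, 3.4, 4.5]
width: 0.399
```

arm_command:
  series:
    - [[0,0,0.04,0],[0,0.02,0.08,5],[0,0.07,0.1,10],[0.005,0.13,0.1,15],[0.01,0.19,0.1,20],[0.015,0.25,0.1,20],[0.02,0.31,0.1,20],[0.025,0.37,0.1,20],[0.025,0.42,0.1,20],[0.025,0.458,0.1,20],[0.025,0.458,0.1,20]]

```text
clock: 18.32
ee_pos: [0.476, 0.0991, 0.1132]
tool_rot: [-0.706, 0.001, 0.006, 0.708]
wrist_force: [-0.2, -0.4, -0.5]
width: 0.396
```

Run:
```python
from loc import *
to(.476,.097,.0165,90)
s=snapshot("wrist");cv2.imwrite("pics/wrist6.png",s["pixels"][:,:,::-1])
```

```text
t 18.32 tcp [0.476  0.0991 0.1132] jaw 90.4 F [-0.2 -0.4 -0.5] w 36.1 j6 -1.43 | shift [ 0.     -0.0021 -0.0967] turn -0.4
```

View pics/wrist6.png

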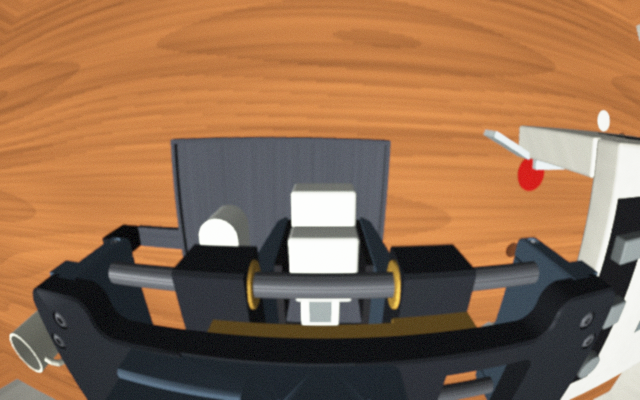

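The step casting is held at (323,240) over the tray with clear floor below. Lowering.

arm_command:
  series:
    - [[0,-0.002,-0.04,0],[0,-0.002,-0.075,0],[0,-0.002,-0.09,0],[0,-0.002,-0.097,0],[0,-0.002,-0.097,0]]

```text
clock: 19.0
ee_pos: [0.4765, 0.0957, 0.0166]
tool_rot: [-0.706, 0.001, 0.006, 0.708]
wrist_force: [0.5, -0.2, -0.4]
width: 0.393
```

arm_command:
  series:
    - [[0,0,0,0],[0,0,0,0],[0,0,0,0]]
  grip: 0.055

```text
clock: 19.38
ee_pos: [0.4767, 0.0957, 0.0169]
tool_rot: [-0.706, 0.001, 0.005, 0.708]
wrist_force: [-0.1, 0.6, 0.3]
width: 0.601
```

arm_command:
  series:
    - [[0,0,0.05,0],[0.005,-0.02,0.1,-10],[0.02,-0.06,0.12,-20],[0.03,-0.1,0.12,-30],[0.04,-0.15,0.12,-40],[0.04,-0.2,0.12,-50],[0.045,-0.22,0.12,-60],[0.045,-0.24,0.12,-70],[0.045,-0.26,0.12,-80],[0.045,-0.28,0.12,-90],[0.045,-0.28,0.12,-90]]

```text
clock: 20.75
ee_pos: [0.5217, -0.185, 0.137]
tool_rot: [-0.499, 0.5, -0.497, 0.504]
wrist_force: [-0.2, 0.8, -0.1]
width: 0.604
```

Run:
```python
from loc import *
to(.521,-.118,.016,0)
s=snapshot("wrist");cv2.imwrite("pics/wrist7.png",s["pixels"][:,:,::-1])
loc("wrist",(.521,-.118),.03,.038)
for c in [(.566,.097),(.476,.097),(.521,.007)]: loc("wrist",c,.05,.03)
s=snapshot("scene");cv2.imwrite("pics/scene7.png",s["pixels"][:,:,::-1])
```

```text
t 20.75 tcp [ 0.5217 -0.185   0.137 ] jaw 0.3 F [-0.2  0.8 -0.1] w 55.1 j6 -0.4 | shift [-0.0007  0.067  -0.121 ] turn -0.3
wrist 801 (array([ 0.5215, -0.1173]), array([0.0212, 0.0267]), -89.6) z 0.0449
wrist none
wrist none
wrist 746 (array([ 0.5217, -0.0078]), array([0.011, 0.068]), 1.5) z 0.0439
```

View pics/wrist7.png

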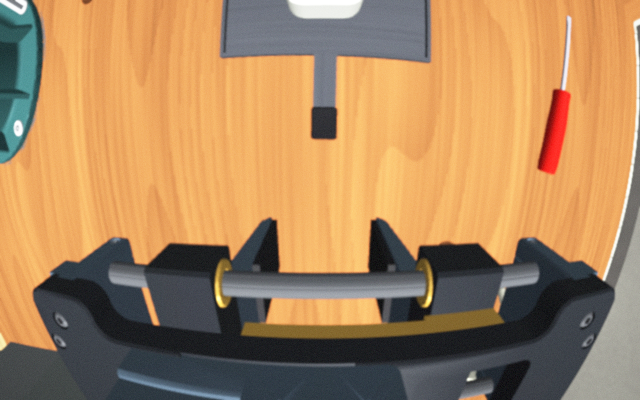

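View pics/scene7.png

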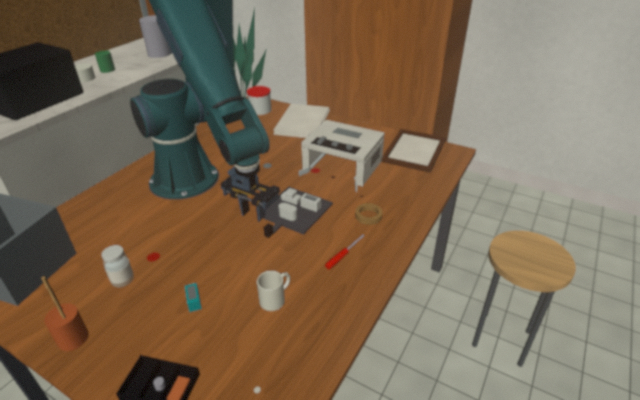

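All three castings are in the tray in the scene view (290,196), (288,210), (311,202), and none remain on the bench. The lug is at (323,122) in the wrist view. Gripping the lug and measuring the hood from there.

arm_command:
  series:
    - [[-0.001,0.03,0,0],[-0.001,0.068,-0.02,0],[-0.001,0.068,-0.07,0],[-0.001,0.068,-0.11,0],[-0.001,0.068,-0.121,0],[-0.001,0.068,-0.121,0]]

```text
clock: 21.8
ee_pos: [0.5207, -0.1155, 0.0161]
tool_rot: [-0.5, 0.5, -0.496, 0.505]
wrist_force: [0.7, -0.4, -0.1]
width: 0.608
```

arm_command:
  series:
    - [[0,0,0,0],[0,0,0,0],[0,0,0,0],[0,0,0,0]]
  grip: 0.005
  newtons: 50

```text
clock: 22.3
ee_pos: [0.5215, -0.1157, 0.0166]
tool_rot: [-0.499, 0.499, -0.496, 0.505]
wrist_force: [3.1, 0.6, 2.8]
width: 0.243
```

Run:
```python
from loc import *
to(.521,-.118,.016,0)
s=snapshot("wrist");cv2.imwrite("pics/wrist8.png",s["pixels"][:,:,::-1])
W=cloud(s,True);X,Y,Z=np.moveaxis(W,-1,0);ok=np.isfinite(Z)
m=ok&(Z>.135)&(Z<.148)&(abs(X-.53)<.2)&(Y>.25)&(Y<.6);print(m.sum(),rect(W[m][:,:2]))
m=ok&(Z>.150)&(Z<.165)&(abs(X-.53)<.2)&(Y>.25)&(Y<.6);l,lab,st,_=cv2.connectedComponentsWithStats(m.astype(np.uint8))
for i in range(1,l):
    if st[i,4]>15: print("key",rect(W[lab==i][:,:2]),st[i,4])
# front face
m=ok&(Z>.03)&(Z<.13)&(abs(X-.53)<.15)&(Y>.27)&(Y<.36)
p=W[m];
if len(p)>20:
    x=p[:,0];bins=np.arange(.38,.69,.01)
    for b in bins:
        q=p[(x>=b)&(x<b+.01)]
        if len(q)>5: print(round(b+.005,3),len(q),np.percentile(q[:,1],[5,50]).round(4),q[:,2].min().round(3))
```

```text
t 22.3 tcp [ 0.5215 -0.1157  0.0166] jaw 0.5 F [3.1 0.6 2.8] w 22.1 j6 -0.29 | shift [-0.0005 -0.0023 -0.0006] turn -0.5
0 (array([0., 0.]), array([0., 0.]), 0.0)
```

View pics/wrist8.png

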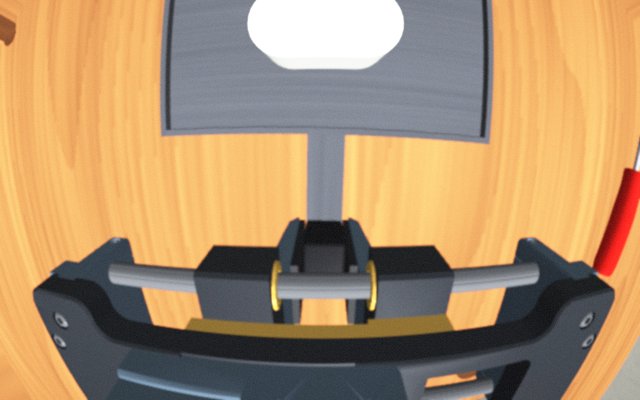

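Gripped (22 mm opening). From the side-camera outline and key positions, hood yaw is about 3° (x axis at 93°) and its axis passes through (0.531,0.420). Aligning the tray on that axis before entry.

arm_command:
  series:
    - [[0.006,0.01,0,0.5],[0.012,0.02,0,1],[0.018,0.03,0,1.5],[0.024,0.04,0,2],[0.03,0.05,0,2.5],[0.035,0.056,0,2.5],[0.035,0.056,0,2.5]]

```text
clock: 23.22
ee_pos: [0.5564, -0.0591, 0.0166]
tool_rot: [-0.511, 0.488, -0.485, 0.516]
wrist_force: [-2.5, 2.7, 5.7]
width: 0.238
```

Run:
```python
from loc import *
to(.5565,-.06,.0166,3)
s=snapshot("side");im=s["pixels"];cv2.imwrite("pics/side9.png",cv2.resize(im[80:300,180:400],None,fx=2.7,fy=2.7,interpolation=2)[:,:,::-1])
W=cloud(s);X,Y,Z=np.moveaxis(W,-1,0);ok=np.isfinite(Z)
def line(p): 
    vx,vy,a,b=cv2.fitLine(p.astype(np.float32),cv2.DIST_HUBER,0,.001,.001).ravel(); return a,b,np.degrees(np.arctan2(vy,vx))
# hood lateral edges of top
m=ok&(Z>.132)&(Z<.148)&(abs(X-.53)<.2)&(Y>.29)&(Y<.6)
L=[];Rr=[];
for v in range(400):
    u=np.where(m[v])[0]
    if len(u)>40: L.append(W[v,u[0],:2]);Rr.append(W[v,u[-1],:2])
L=np.array(L)[2:-2];Rr=np.array(Rr)[2:-2];print("L",line(L),"R",line(Rr), L.mean(0),Rr.mean(0))
# tray: dark on bench
m=ok&(abs(Z)<.02)&(abs(X-.54)<.16)&(Y>-.03)&(Y<.26)&(im.astype(int).sum(2)<260)&(im[...,0].astype(int)<im[...,2]+18)
l,lab,st,_=cv2.connectedComponentsWithStats(m.astype(np.uint8)); i=1+st[1:,4].argmax();m=lab==i
L=[];Rr=[]
for v in range(400):
    u=np.where(m[v])[0]
    if len(u)>40: L.append(W[v,u[0],:2]);Rr.append(W[v,u[-1],:2])
L=np.array(L)[3:-3];Rr=np.array(Rr)[3:-3];print("trayL",line(L),"R",line(Rr),L.mean(0),Rr.mean(0),Rr[:,1].max())
```

```text
t 23.23 tcp [ 0.5564 -0.0591  0.0166] jaw 3.1 F [-2.5  2.7  5.7] w 21.7 j6 -0.22 | shift [ 0.0001 -0.0009 -0.    ] turn -0.1
L (np.float32(0.46028024), np.float32(0.4477582), np.float32(-68.531395)) R (np.float32(0.67037135), np.float32(0.42792135), np.float32(-87.1504)) [0.47031155 0.42499713] [0.67096677 0.41647149]Traceback (most recent call last):
  File "<stdin>", line 21, in <module>
  File "<stdin>", line 6, in line
cv2.error: OpenCV(4.12.0) /io/opencv/modules/imgproc/src/linefit.cpp:618: error: (-215:Assertion failed) npoints2 >= 0 || npoints3 >= 0 in function 'fitLine'
```

View pics/side9.png

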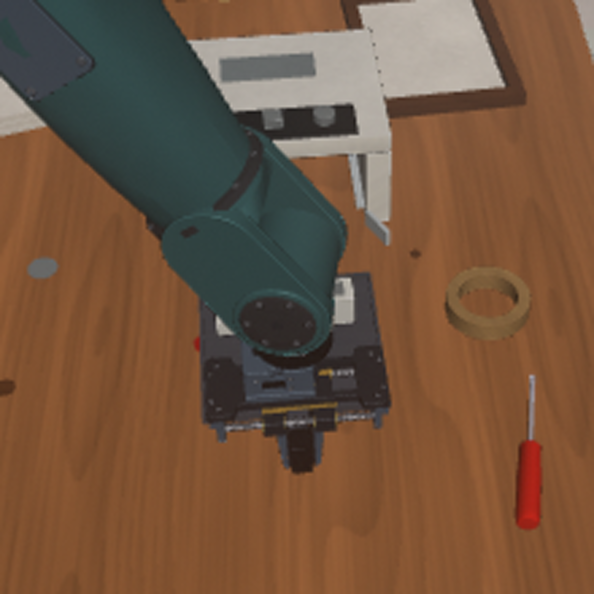

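The hood's right edge gives yaw 2.85° and an axis x of about 0.5305 at y=0.42, consistent with the keys. Inserting in stages with force checks.

arm_command:
  series:
    - [[-0.002,0.012,0,0],[-0.0035,0.027,0,0],[-0.0045,0.042,0,0],[-0.005,0.057,0,0],[-0.006,0.072,0,0],[-0.007,0.087,0,0],[-0.0075,0.102,0,0],[-0.008,0.117,0,0],[-0.009,0.13,0,0],[-0.0095,0.14,0,0],[-0.0095,0.14,0,0]]

```text
clock: 24.65
ee_pos: [0.5468, 0.0819, 0.0167]
tool_rot: [-0.511, 0.488, -0.484, 0.516]
wrist_force: [0.1, 7.5, 2.1]
width: 0.24
```

Run:
```python
from loc import *
to(.5393,.246,.0166,2.9)
s=snapshot("wrist");cv2.imwrite("pics/wrist10.png",s["pixels"][:,:,::-1])
s=snapshot("side");im=s["pixels"];cv2.imwrite("pics/side10.png",cv2.resize(im[80:300,180:400],None,fx=2.7,fy=2.7,interpolation=2)[:,:,::-1])
```

```text
t 24.65 tcp [0.5468 0.0819 0.0167] jaw 3.1 F [0.1 7.5 2.1] w 21.9 j6 0.03 | shift [-7.500e-03  1.641e-01 -1.000e-04] turn -0.2
```

View pics/wrist10.png

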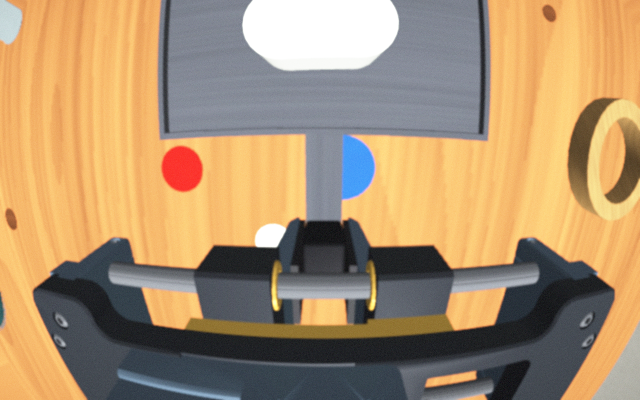

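View pics/side10.png

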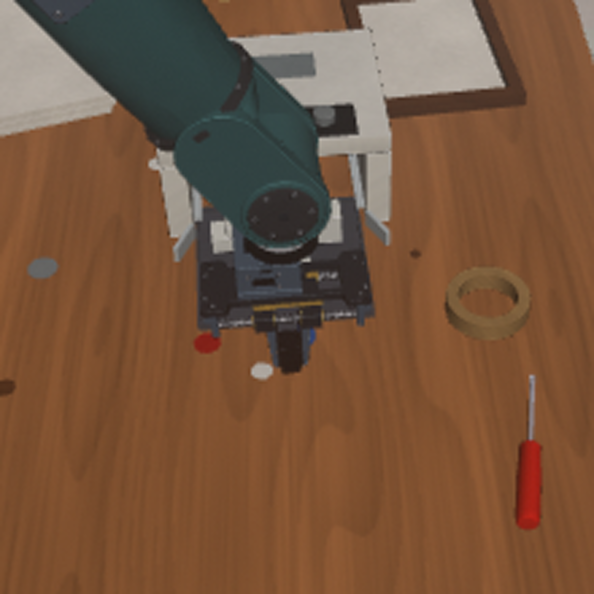

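The tray front is entering between the wings with both sides clear in the side view ((195,240) and (370,220)). Continuing in.

arm_command:
  series:
    - [[-0.0005,0.012,0,0],[-0.001,0.027,0,0],[-0.002,0.042,0,0],[-0.0025,0.057,0,0],[-0.003,0.072,0,0],[-0.004,0.085,0,0],[-0.0045,0.098,0,0],[-0.005,0.11,0,0],[-0.0055,0.12,0,0],[-0.006,0.13,0,0],[-0.006,0.13,0,0]]

```text
clock: 26.12
ee_pos: [0.5406, 0.2123, 0.0167]
tool_rot: [-0.511, 0.488, -0.484, 0.516]
wrist_force: [-1.0, 7.2, 1.4]
width: 0.24
```

Run:
```python
from loc import *
to(.5393,.246,.0166,2.9)
s=snapshot("wrist");cv2.imwrite("pics/wrist11.png",s["pixels"][:,:,::-1])
s=snapshot("side");im=s["pixels"];cv2.imwrite("pics/side11.png",cv2.resize(im[80:300,180:400],None,fx=2.7,fy=2.7,interpolation=2)[:,:,::-1])
```

```text
t 26.12 tcp [0.5406 0.2123 0.0167] jaw 3.1 F [-1.   7.2  1.4] w 21.9 j6 0.26 | shift [-0.0013  0.0337 -0.0001] turn -0.2
```

View pics/wrist11.png

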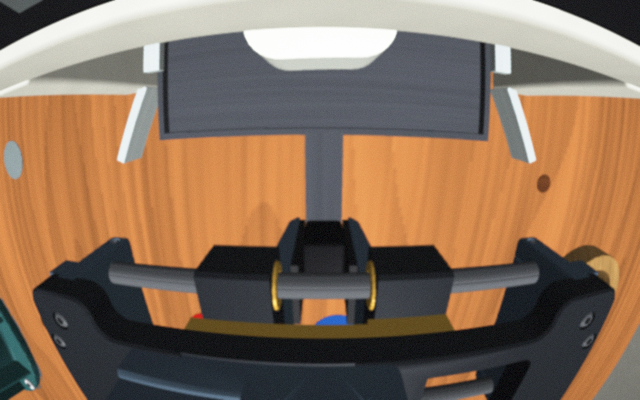

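View pics/side11.png

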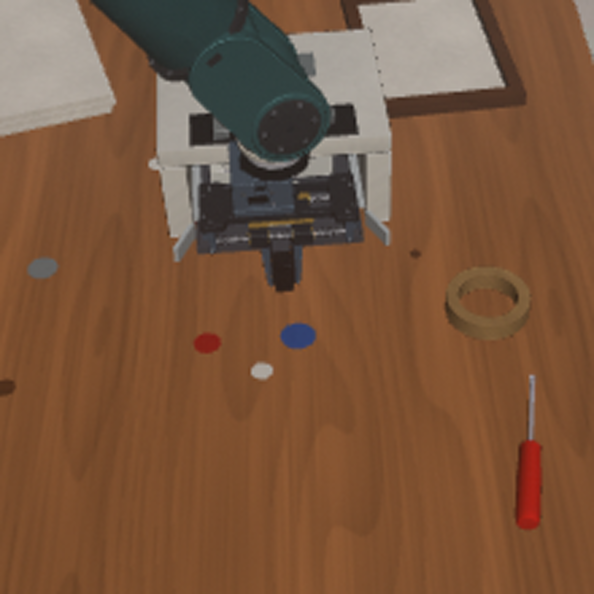

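Centred in the hood with even gaps left (150) and right (497), about 34 mm to go. Approaching slowly.

arm_command:
  series:
    - [[0,0.006,0,0],[-0.0005,0.012,0,0],[-0.001,0.018,0,0],[-0.001,0.023,0,0],[-0.001,0.027,0,0],[-0.0013,0.03,0,0],[-0.0013,0.03,0,0]]

```text
clock: 27.1
ee_pos: [0.5393, 0.2417, 0.0167]
tool_rot: [-0.511, 0.488, -0.484, 0.516]
wrist_force: [1.1, -5.3, 4.1]
width: 0.236
```

arm_command:
  series:
    - [[0,0.0015,0,0],[0,0.003,0,0],[0,0.0045,0,0],[0,0.0045,0,0]]

```text
clock: 27.6
ee_pos: [0.5392, 0.2455, 0.0167]
tool_rot: [-0.511, 0.488, -0.484, 0.516]
wrist_force: [-0.2, -8.2, 6.1]
width: 0.239
```

arm_command:
  series:
    - [[0,0.0015,0,0],[0,0.003,0,0],[0,0.003,0,0]]

```text
clock: 27.98
ee_pos: [0.5391, 0.2477, 0.0167]
tool_rot: [-0.512, 0.488, -0.484, 0.516]
wrist_force: [0.5, -9.0, 5.5]
width: 0.232
```

Run:
```python
from loc import *
to(.5393,.246,.0166,2.9)
s=snapshot("wrist");cv2.imwrite("pics/wrist12.png",s["pixels"][:,:,::-1])
W=cloud(s,True);X,Y,Z=np.moveaxis(W,-1,0);ok=np.isfinite(Z)
```

```text
t 27.98 tcp [0.5391 0.2477 0.0167] jaw 3.2 F [ 0.5 -9.   5.5] w 21.2 j6 0.32 | shift [ 0.0002 -0.0017 -0.0001] turn -0.3
```

View pics/wrist12.png

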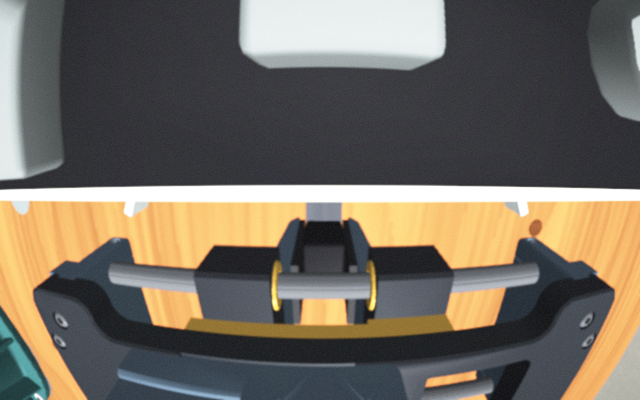

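arm_command:
  series:
    - [[0,0.002,0,0],[0,0.004,0,0],[0,0.004,0,0]]

```text
clock: 28.4
ee_pos: [0.5393, 0.2497, 0.0167]
tool_rot: [-0.512, 0.487, -0.484, 0.515]
wrist_force: [3.9, -24.5, 8.2]
width: 0.241
```

arm_command:
  series:
    - [[0,0.002,0,0],[0,0.004,0,0],[0,0.004,0,0]]

```text
clock: 28.78
ee_pos: [0.5396, 0.2501, 0.0166]
tool_rot: [-0.514, 0.486, -0.485, 0.514]
wrist_force: [7.2, -41.2, 11.6]
width: 0.237
```

Run:
```python
from loc import *
to(.5393,.246,.0166,2.9)
s=snapshot("wrist");W=cloud(s,True);X,Y,Z=np.moveaxis(W,-1,0);ok=np.isfinite(Z)
m=ok&(Z>.12)&(Z<.148)&(abs(X-.54)<.12)&(Y>.27)&(Y<.34)
for b in np.arange(.44,.65,.02):
    q=W[m&(X>b)&(X<b+.02)]
    if len(q): print(round(b+.01,3),len(q),q[:,1].min().round(4),np.median(q[:,2]).round(3))
m=ok&(Z>.148)&(Z<.165)&(abs(X-.53)<.12)&(Y>.27)&(Y<.4);l,lab,st,_=cv2.connectedComponentsWithStats(m.astype(np.uint8))
for i in range(1,l):
    if st[i,4]>50: print("key",rect(W[lab==i][:,:2]),st[i])
```

```text
t 28.77 tcp [0.5396 0.2501 0.0166] jaw 3.2 F [  7.2 -41.2  11.6] w 21.6 j6 0.33 | shift [-0.0003 -0.0041 -0.    ] turn -0.3
0.45 1212 0.27 0.138
0.47 3736 0.27 0.137
0.49 3488 0.27 0.138
0.51 6856 0.27 0.138
0.53 7725 0.271 0.139
0.55 7152 0.27 0.138
0.57 4638 0.27 0.136
0.59 3782 0.27 0.136
0.61 3922 0.27 0.137
0.63 678 0.2701 0.137
key (array([0.5237, 0.2745]), array([0.0025, 0.0054]), 2.9) [240 395  26   5  78]
key (array([0.5531, 0.2763]), array([0.0021, 0.0037]), -10.6) [389 394  19   6  62]
```

Force rose to 41 N with no more motion, so the tray is against the stop. Relaxing, then releasing.

arm_command:
  series:
    - [[0,-0.001,0,0],[0,-0.001,0,0]]

```text
clock: 29.08
ee_pos: [0.5398, 0.2486, 0.0166]
tool_rot: [-0.514, 0.486, -0.485, 0.514]
wrist_force: [3.6, -8.4, 3.2]
width: 0.238
```

arm_command:
  series:
    - [[0,0,0,0],[0,0,0,0],[0,0,0,0],[0,0,0,0]]
  grip: 0.06

```text
clock: 29.58
ee_pos: [0.5397, 0.2487, 0.0166]
tool_rot: [-0.514, 0.486, -0.485, 0.514]
wrist_force: [-1.4, -0.5, -0.5]
width: 0.643
```

arm_command:
  series:
    - [[0,0,0.03,0],[0,-0.005,0.06,0],[0,-0.04,0.1,0],[0,-0.09,0.15,0],[0,-0.13,0.2,0],[0,-0.13,0.2,0]]

```text
clock: 30.32
ee_pos: [0.5411, 0.1173, 0.2199]
tool_rot: [-0.512, 0.486, -0.487, 0.515]
wrist_force: [-0.0, -0.7, 0.2]
width: 0.662
```

Run:
```python
from loc import *
to(.535,.341,.2,2.9)
s=loc("wrist",(.54,.245),.03,.035,.06);cv2.imwrite("pics/wrist13.png",s["pixels"][:,:,::-1])
W=cloud(s,True);X,Y,Z=np.moveaxis(W,-1,0);ok=np.isfinite(Z)
m=ok&(Z>.132)&(Z<.148)&(abs(X-.54)<.2)&(Y>.28)&(Y<.6);print("top",rect(W[m][:,:2]))
for b in np.arange(.42,.66,.03):
    q=W[m&(X>b)&(X<b+.03)]
    if len(q): print(round(b+.015,3),len(q),np.percentile(q[:,1],[0,1]).round(4))
m=ok&(Z>.149)&(Z<.165)&(abs(X-.53)<.12)&(Y>.27)&(Y<.4);l,lab,st,_=cv2.connectedComponentsWithStats(m.astype(np.uint8))
for i in range(1,l):
    if st[i,4]>50: print("key",rect(W[lab==i][:,:2]),st[i],np.median(W[lab==i][:,2]).round(4))
for k in ["hood_mouth","tray_lug","key_square_top","key_bar_top","key_round_top"]:
    print(k,[(np.round(d["at"],3).tolist(),round(d["score"],2)) for d in models.mark_of("wrist",k)[:2]])
```

```text
t 30.32 tcp [0.5411 0.1173 0.2199] jaw 3.1 F [-0.  -0.7  0.2] w 60.4 j6 0.12 | shift [-0.0061  0.2237 -0.0199] turn -0.2
wrist 515 (array([0.539 , 0.2463]), array([0.0221, 0.0271]), -86.9) z 0.0449
top (array([0., 0.]), array([0., 0.]), 0.0)
hood_mouth []
tray_lug [([0.537, 0.252, 0.046], 0.69)]
key_square_top []
key_bar_top []
key_round_top []
```

View pics/wrist13.png

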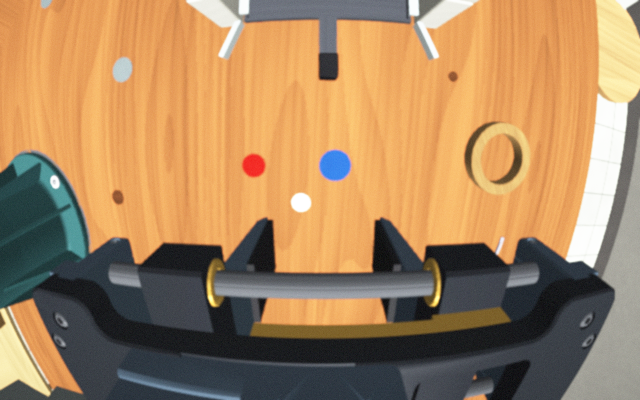

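Lug at (0.539,0.246), yaw 93°, which matches the expected home position (0.539,0.246). Shutting the fingers and looking at the keys.

arm_command:
  series:
    - [[0,0.04,0.03,0],[-0.005,0.08,0.04,0],[-0.005,0.1,0.04,0],[-0.005,0.1,0.04,0]]
  grip: 0.0
  newtons: 30

```text
clock: 31.12
ee_pos: [0.5334, 0.2203, 0.2538]
tool_rot: [0.516, -0.486, 0.483, -0.513]
wrist_force: [-0.5, -0.3, 0.7]
width: 0.253
```

```bash
cat > keys.py <<'E'
from loc import *
s=snapshot("wrist");cv2.imwrite("pics/wrist14.png",s["pixels"][:,:,::-1])
W=cloud(s,True);X,Y,Z=np.moveaxis(W,-1,0);ok=np.isfinite(Z)
m=ok&(Z>.149)&(Z<.165)&(abs(X-.53)<.12)&(Y>.29)&(Y<.4);l,lab,st,_=cv2.connectedComponentsWithStats(m.astype(np.uint8))
for i in range(1,l):
    if st[i,4]>50: print("key",rect(W[lab==i][:,:2]),st[i],np.median(W[lab==i][:,2]).round(4))
for k in ["key_square_top","key_bar_top","key_round_top"]:
    print(k,[(np.round(d["at"],3).tolist(),round(d["score"],2)) for d in models.mark_of("wrist",k)[:2]])
to(.534,.341,.19,2.9)
E
python3 keys.py
```

```text
key (array([0.4736, 0.3399]), array([0.0211, 0.05  ]), -86.7) [ 253   33   24   57 1251] 0.1549
key (array([0.5355, 0.3436]), array([0.0235, 0.0241]), 4.3) [322  46  29  27 738] 0.1549
key (array([0.5967, 0.3472]), array([0.0273, 0.0274]), 25.9) [390  47  32  31 731] 0.1548
key_square_top [([0.537, 0.34, 0.153], 0.64)]
key_bar_top [([0.471, 0.34, 0.154], 0.58), ([0.529, 0.423, 0.0], 0.21)]
key_round_top [([0.598, 0.347, 0.156], 0.83)]
t 31.32 tcp [0.5338 0.2185 0.2544] jaw 3.2 F [ 0.1  0.3 -0. ] w 6.7 j6 0.29 | shift [ 0.0002  0.1225 -0.0644] turn -0.3
```

View pics/wrist14.png

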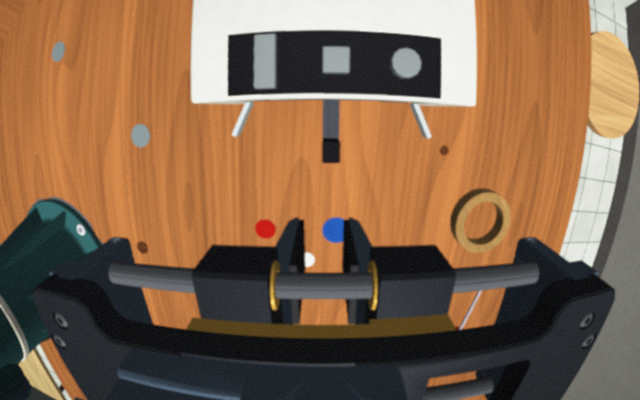

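Keys measured at height 0.155: bar (0.4736,0.3399), square (0.5355,0.3436), round (0.5967,0.3472). Sizes match. Going above the square key.

arm_command:
  series:
    - [[0.001,0.04,0,0],[0.002,0.09,0,0],[0.002,0.125,-0.03,0],[0.002,0.125,-0.07,0],[0.002,0.125,-0.08,0],[0.002,0.125,-0.08,0]]

```text
clock: 32.08
ee_pos: [0.536, 0.3427, 0.1745]
tool_rot: [0.515, -0.487, 0.485, -0.512]
wrist_force: [0.2, 0.5, 0.2]
width: 0.006
```

Run:
```python
from loc import *
to(.5355,.3436,.148,2.9)
```

```text
t 32.08 tcp [0.536  0.3427 0.1745] jaw 3.2 F [0.2 0.5 0.2] w 0.5 j6 0.47 | shift [-0.0005  0.0009 -0.0265] turn -0.3
```

arm_command:
  series:
    - [[0,0,-0.012,0],[0,0,-0.018,0],[0,0,-0.023,0],[0,0,-0.0265,0],[0,0,-0.0265,0],[0,0,-0.0265,0]]

```text
clock: 32.83
ee_pos: [0.5363, 0.3426, 0.1491]
tool_rot: [0.515, -0.487, 0.485, -0.512]
wrist_force: [-4.3, -6.7, 14.6]
width: 0.002
```

The force of 14.6 N at z=0.149 exceeds the 5 N spring, so the key is bottomed. Up, then on to the bar key.

arm_command:
  series:
    - [[0,0,0.012,0],[0,0,0.03,0],[-0.03,-0.0015,0.035,0],[-0.0625,-0.003,0.03,0],[-0.0625,-0.003,0.026,0],[-0.0625,-0.003,0.026,0]]

```text
clock: 33.58
ee_pos: [0.4743, 0.3399, 0.1756]
tool_rot: [0.515, -0.487, 0.485, -0.513]
wrist_force: [0.3, 0.3, -0.0]
width: 0.01
```

Run:
```python
from loc import *
to(.4736,.3399,.148,2.9)
```

```text
t 33.58 tcp [0.4743 0.3399 0.1756] jaw 3.2 F [ 0.3  0.3 -0. ] w 0.9 j6 0.52 | shift [-0.0007  0.     -0.0276] turn -0.3
```

arm_command:
  series:
    - [[-0.001,0,-0.012,0],[-0.001,0,-0.018,0],[-0.001,0,-0.023,0],[-0.001,0,-0.0275,0],[-0.001,0,-0.0275,0],[-0.001,0,-0.0275,0]]

```text
clock: 34.33
ee_pos: [0.4735, 0.3398, 0.149]
tool_rot: [0.515, -0.487, 0.485, -0.513]
wrist_force: [-6.6, -7.1, 18.8]
width: 0.004
```

arm_command:
  series:
    - [[0,0,0.012,0],[0,0,0.03,0],[0.03,0.002,0.035,0],[0.08,0.005,0.035,0],[0.123,0.0075,0.03,0],[0.123,0.0075,0.026,0],[0.123,0.0075,0.026,0]]

```text
clock: 35.2
ee_pos: [0.5958, 0.3471, 0.1749]
tool_rot: [0.515, -0.487, 0.485, -0.512]
wrist_force: [0.2, 0.6, -1.2]
width: 0.002
```

Run:
```python
from loc import *
to(.5967,.3472,.148,2.9)
```

```text
t 35.2 tcp [0.5958 0.3471 0.1749] jaw 3.2 F [ 0.2  0.6 -1.2] w 0.2 j6 0.44 | shift [ 0.0009  0.0001 -0.0269] turn -0.3
```

The bar key bottomed at 18.8 N. Now the round key, then retract for the final checks.

arm_command:
  series:
    - [[0.001,0,-0.012,0],[0.001,0,-0.018,0],[0.001,0,-0.023,0],[0.001,0,-0.027,0],[0.001,0,-0.027,0],[0.001,0,-0.027,0]]

```text
clock: 35.95
ee_pos: [0.5964, 0.3471, 0.149]
tool_rot: [0.516, -0.487, 0.484, -0.512]
wrist_force: [-10.5, -4.1, 17.5]
width: 0.004
```

arm_command:
  series:
    - [[0,0,0.012,0],[0,0,0.04,0],[-0.01,-0.04,0.08,0],[-0.03,-0.09,0.11,0],[-0.05,-0.12,0.11,0],[-0.06,-0.14,0.11,0],[-0.06,-0.14,0.11,0]]

```text
clock: 36.83
ee_pos: [0.5362, 0.2065, 0.2591]
tool_rot: [0.515, -0.487, 0.485, -0.512]
wrist_force: [0.3, 0.7, -1.4]
width: 0.004
```

```bash
sed -i s/wrist14/wrist15/ keys.py; python3 keys.py
python3 - <<'E'
from loc import *
loc("wrist",(.54,.245),.03,.035,.06)
s=snapshot("scene");cv2.imwrite("pics/scene15.png",s["pixels"][:,:,::-1])
E
```

```text
key (array([0.4737, 0.34  ]), array([0.0205, 0.0504]), -86.6) [ 252   20   24   55 1199] 0.1549
key (array([0.5353, 0.3434]), array([0.0237, 0.0241]), -86.9) [319  32  28  27 732] 0.1549
key (array([0.5968, 0.3468]), array([0.0268, 0.0271]), 33.5) [386  33  31  31 706] 0.1548
key_square_top [([0.54, 0.341, 0.153], 0.79)]
key_bar_top [([0.474, 0.342, 0.153], 0.77)]
key_round_top [([0.601, 0.344, 0.156], 0.68)]
t 37.02 tcp [0.5369 0.2079 0.2588] jaw 3.2 F [ 1.4 -0.2  0.1] w 0.9 j6 0.27 | shift [-0.0029  0.1331 -0.0688] turn -0.3
wrist 392 (array([0.5395, 0.247 ]), array([0.0225, 0.0267]), -86.8) z 0.0448
```

View pics/wrist15.png

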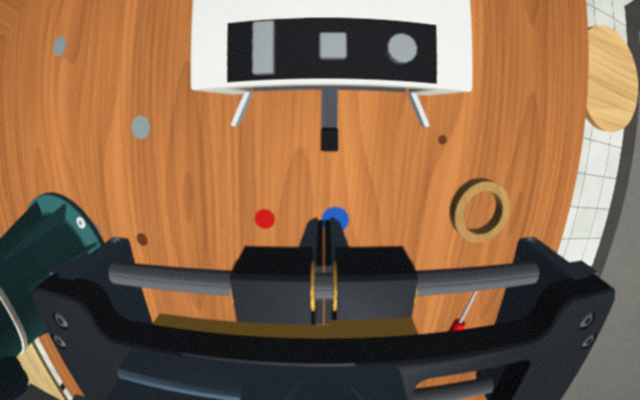

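View pics/scene15.png

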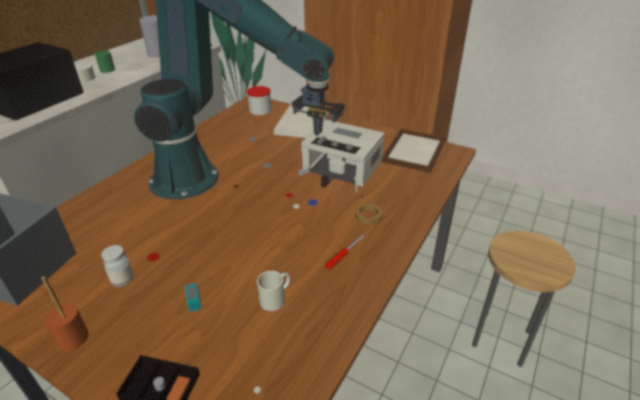

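Run:
```python
from loc import *
s=snapshot("scene");a=cv2.resize(s["pixels"][115:195,290:395],None,fx=5,fy=5,interpolation=2)
t=snapshot("side");b=cv2.resize(t["pixels"][85:185,225:335],None,fx=4,fy=4,interpolation=2)
c=np.zeros((400,a.shape[1]+b.shape[1],3),np.uint8)
c[:,:a.shape[1]]=a[:400];c[:,a.shape[1]:]=b[:400]
cv2.imwrite("pics/fin.png",cv2.resize(c,(800,int(400*800/c.shape[1])))[:,:,::-1])
W=cloud(t);X,Y,Z=np.moveaxis(W,-1,0);m=np.isfinite(Z)&(Z>.012)&(Z<.1)&(abs(X-.535)<.09)&(Y>.31)&(Y<.52)
print(m.sum(),np.percentile(W[m],[1,99],axis=0).round(3) if m.sum() else "")
```

```text
287 [[0.497 0.313 0.012]
 [0.567 0.39  0.049]]
```

View pics/fin.png

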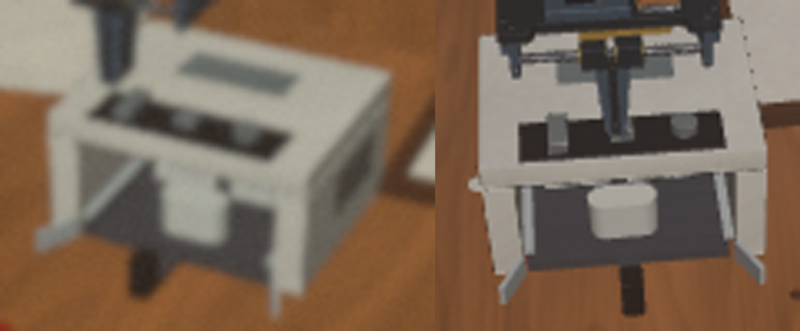

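The tray is home between the lips, with the oval casting flat on it at (622,210) in the final crop and the others behind it. Handing in.

```bash
python3 -c "
from rig import ticket
print(ticket.job_done())"
```

```text
the job is handed in; nothing more can be done
None
```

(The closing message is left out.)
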